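Reset the bench tester with its two-key chord

ROBOT

A 7-joint arm with a two-finger parallel gripper is mounted at the origin on the work surface. World frame = base frame: x ahead of the robot, y to its left, z up, the work surface at z = 0. Lengths are in m, angles in rad, forces in N, time in s.
With the tool pointing down it reaches from about 0.4 to 0.9 m from the base axis. Payload 5.6 kg.
Tool frame: the origin (TCP) lies at the centre of the arm's flange, where the gripper is bolted on; the fingertips stand 190 mm ahead of it and the grasp point (between the pads) lies 171 mm ahead of it; z points along the fingers, y is the line along which they close (so a half turn about z gives the same grasp; the last joint's range is limited). The gripper opens to 92 mm and grips with 3 to 60 N. Pads are 20 mm wide; open, the fingers measure 128 mm over their backs; the gripper's body (75 mm by 189 mm) begins 69 mm behind the grasp point.
Start: joints at [-1.238, 0.468, -0.012, 1.603, 0.006, 1.071, -0.056], TCP at [0.239, 0.605, 0.405] pointing down, gripper open.
Joint ranges: [-2.53, 2.53], [-0.31, 2.02], [-1.57, 1.55], [0.28, 2.44], [-1.29, 4.43], [0.15, 1.84], [-2.92, 2.92]. Speed limits (rad/s): [2.57, 2.57, 3.14, 3.14, 3.14, 3.14, 3.14].

INTERFACE

Orientations are given as a unit quaternion [x, y, z, w].
In Python, from plant import arm, optics, boxes_of, spot_point gives the robot as it stands.
- The arm moves only by the tool arm_command, never from a script. Its argument "series" is one flat list of numbers, 4 for each row, row after row: the shift along the tool's x, y, z in m, then the turn about the tool's z in degrees. In form: [x, y, z, roll, x, y, z, roll, ...]. A call has 1 to 8 rows; each row shifts and turns the commanded pose from where the row before left it, along the tool's axes as they then stand; what a row does not reach is not made up. A row lasts 1/8 s, in which the tool goes at most 62.5 mm and 10.7 degrees, less where a joint would pass 70% of its speed; a pose out of reach is approached as far as the arm can. A call with a gripper value outside its range is refused whole. "hand" is the opening, from 0 (shut) to 1 (fully open), set as the call begins (left out, the last holds). The fingers move at their own pace and stop on an object; "force" is the grip in N (left out, the last holds). Time passes only in rows, so rows that do not move let the fingers close. It gives the time, the measured TCP pose, the force, the opening and the grip force at its end, in the units of the state.
- arm.get_state(): the state, without advancing time (a new reading comes with each control period).
- optics.grab_frame(name): name is "scene" or "side" or "wrist"; returns a dict with "img" (400x640x3 uint8, blue, green, red), "fovy" (degrees; the focal length in pixels is half the picture's height over the tangent of half this angle, whatever the lens; pixels are square), "cx", "cy" (the principal point, pixels), "distortion" ([k1, k2, p1, p2, k3] as OpenCV has them; the pictures are not rectified), "extrinsics" (4x4, takes a point from world to camera coordinates). Camera axes: x right, y down, z forward; pixel columns grow to the right and rows downward; lengths in m; the calibration is good to about 2 mm. A picture is of the moment at which its call begins. There is no depth.
- arm.close_job(): hands the job in; it is judged then, once.
Trained networks look in a picture, given as the dict that the camera call returned (one of the last four; its "shot" number tells which), for a name from the list of things; names that differ only in an ending like _2 or _b are one class to them, and where a whole thing is asked for, a point or a joint stands for the part that bears it (a point fixed in the world has none). Each returns a list of dicts, best first, with "p" (0 to 1); they miss things now and then, are a little off and sometimes report something else, mostly with a low value. They report only what shows in the picture. A call takes as long as a camera call. They do not tell look-alikes from the thing itself.
- boxes_of(thing, picture): "bbox" ([left, top, width, height] in pixels, round what is visible of it).
- spot_point(thing, picture): "centre" ([column, row] in pixels: a listed point, or the origin of a listed thing).
The state is a dict: "t": time; "q": joint angles; "joint_vel": joint speeds; "tau": joint torques, N m; "tool_pos": TCP position; "orientation": TCP orientation; "ft_force": force on the tool from outside, world axes, zero at the start; "torque": the same for the moment, N m; "width": opening from 0.0 (shut) to 1.0 (fully open); "grip_force": force on a finger pad.
Only numpy, scipy, OpenCV 4.12 (cv2) and the standard library are available. Lean on these libraries where they do the work, as an engineer would, in place of code of your own. Each camera call takes 0.05 s, during which the arm holds its last target. There are 200 camera calls.

TASK

Reset the bench tester: with a fingertip push its sliding steel guard all the way back under the hood, then press the two round keys it uncovers down fully together, one with each fingertip, and hold both down for at least two seconds before letting both spring up. Never press one key alone; leave the guard open, and do not pick up or shift anything that lies around the tester.

Things in the scene. Friction and masses are not known exactly. Their poses are not given: they have to be found in the camera images.
- tester: Grey tester fixed to the bench, 140 x 140 mm, level. Origin: centre of its underside; x from front edge to back, y to its left, z up. Front half (x -70 to 0): flat deck 45 mm above the bench with two keys at x -26, y +30 and -30, covered by the guard at first. Back half (x 0 to 70): hollow hood, top 75 mm high, its mouth (116 wide, 27 high) open to the front.
- guard (a joint): Travel of the sliding steel guard along the tester's +x (away from the front): 0 = keys fully covered, 0.046 m = fully home under the hood, keys free. It stays where it is left; about 2 N moves it, and it stops hard at the end.
- guard_face (a point): Centre of the guard's upright front face, to be pushed: 114 mm wide, 13 mm high, lower edge 57 and upper edge 70 mm above the bench, clear of the keys. The guard plate is 50 mm long; its far end is at or inside the hood's mouth. Closed, 22 mm of deck are free before it; home, its face is 2 mm before the hood. A finger end 57 to 63 mm above the bench pushes it and passes over the keys.
- key_left_top (a point): Centre of the top of the left key (tester's +y side): black round cap 22 mm in diameter, standing 10 mm above the deck when up (top 55 mm above the bench), 4 mm when fully down. Beneath the guard until that is pushed home. With the guard home 24 mm are free behind the key centres, between them and the guard's face.
- key_right_top (a point): Centre of the top of the right key (tester's -y side), the same as the left one, 60 mm from it.
- key_left (a joint): How far the left key is pressed: 0 = up, 0.006 m = fully down; counts as down above 0.0045. A spring returns it: about 1.2 N starts it, 4 N takes it fully down; then a hard stop.
- key_right (a joint): How far the right key is pressed, the same as the left.
- spool: Bystander: white plastic solder spool standing on its flange, 60 mm in diameter, 46 mm high; origin at the centre of its underside. Leave alone.
- flux_jar: Bystander: small closed jar 48 mm in diameter, 55 mm high; origin at the centre of its underside. Leave alone.
- case: Bystander: small open black plastic case 60 x 45 x 28 mm; origin at the centre of its underside. Leave alone.
- screwdriver: Bystander: screwdriver 170 mm long lying along its x axis, 26 mm high; origin under its middle. Leave alone.
There are look-alikes about, which are no part of the job. There is more than one size of the tester; the one meant has the size given above.

How it is judged:
On the way, in this order (a step that is already met when the one before it is completed fails the run):
1. the guard is pushed home under the hood (value of joint guard above 0.04 m), for 0.2 s.
2. both keys are down together for two seconds (value of joint each of key_left, key_right above 0.0045 m and value of joint guard above 0.038 m), for 2 s.
At the end, for the whole second after the job is handed in: Both keys are up again (within 1 mm), the guard stands open (at least 38 of its 46 mm), and the spool, jar, case and screwdriver are at rest within 20 mm of where they were; on the way the guard was pushed at least 40 mm, then both keys were at least 4.5 mm down together for 2 s (value of joint each of key_left, key_right below 0.001 m and value of joint guard above 0.038 m and distance of each of spool, flux_jar, case, screwdriver from where it was at the start of the episode below 0.02 m and linear speed of each of spool, flux_jar, case, screwdriver below 0.02 m/s); the robot touches nothing.
It fails at once if one key pressed alone (one down, the other less than 1 mm down) ((value of joint key_left above 0.0045 m and value of joint key_right below 0.001 m) or (value of joint key_right above 0.0045 m and value of joint key_left below 0.001 m)).
It fails at once if a thing beside the tester is lifted or shifted by more than 20 mm (distance of any of spool, flux_jar, case, screwdriver from where it was at the start of the episode above 0.02 m).
It also fails if it takes over 42 s, if anything falls off the work surface, if the arm or the gripper's body presses on something with over 40 N, if the wrist force passes 120 N, or if a joint passes its speed limit or range.

## Working session

There is one attempt and no reset: what is moved stays moved. The work goes in short steps, Python scripts to look and compute and a tool call to move; the robot and the scene stay as the last step left them, time stands still between calls to the robot, and variables do not carry over. Pictures are saved under pics/ and viewed, at most 10 in all, crops included, and the job is handed in when it is done.

Besides the shell and the picture viewer there is one more tool, called after "Emit:" as name(argument=value, ...), one argument or row to a line, values as JSON. arm_command: Moves the arm, as the interface text tells. Its arguments: {"type":"object","properties":{"series":{"type":"array"},"hand":{"type":"number"},"force":{"type":"number"}},"required":["series"]}

```bash
mkdir -p pics; cat > h.py <<'E'
import numpy as np, cv2
from plant import arm, optics, boxes_of, spot_point
def K(f):
    fl=200/np.tan(np.radians(f["fovy"])/2); return np.array([[fl,0,f["cx"]],[0,fl,f["cy"]],[0,0,1.]])
def ray(f,px):
    u=cv2.undistortPoints(np.array([[px]],float),K(f),np.array(f["distortion"],float))[0,0]
    E=np.array(f["extrinsics"]);R=E[:3,:3];return -R.T@E[:3,3],R.T@np.array([u[0],u[1],1])
def atz(f,px,z):
    c,d=ray(f,px);return c+d*(z-c[2])/d[2]
def proj(f,p):
    E=np.array(f["extrinsics"]);return cv2.projectPoints(np.array(p,float).reshape(-1,3),cv2.Rodrigues(E[:3,:3])[0],E[:3,3],K(f),np.array(f["distortion"],float))[0].reshape(-1,2)
E
cat > a.py <<'E'
from h import *
np.set_printoptions(precision=3,suppress=True)
s=arm.get_state();print(s["t"],s["tool_pos"],s["orientation"],s["ft_force"])
ims=[]
for n in("scene","side"):
    f=optics.grab_frame(n);ims.append(f["img"]);print(n,f["fovy"])
    for t,z in(("tester",0),("guard_face",.0635)):
        print(t,[(round(d["p"],2),np.round(d["centre"]),atz(f,d["centre"],z)) for d in spot_point(t,f)[:4]])
    print([(round(d["p"],2),np.round(d["bbox"])) for d in boxes_of("tester",f)[:4]])
    cv2.imwrite(f"pics/{n}0.png",f["img"])
E
python3 a.py
```

```text
0.0 [0.239 0.604 0.404] [ 0.187  0.982 -0.001 -0.   ] [-0.205  0.044 -0.352]
scene 48.61601694929953
tester [(0.71, array([298., 196.]), array([ 0.534, -0.046,  0.   ])), (0.63, array([306., 132.]), array([ 0.31 , -0.253,  0.   ])), (0.56, array([398., 207.]), array([0.335, 0.214, 0.   ]))]
guard_face [(0.78, array([317., 108.]), array([ 0.238, -0.264,  0.063])), (0.78, array([426., 186.]), array([0.249, 0.247, 0.063])), (0.58, array([301., 180.]), array([ 0.515, -0.05 ,  0.063]))]
[(0.75, array([270.,  94.,  66.,  58.])), (0.75, array([361., 163.,  82.,  75.])), (0.72, array([265., 166.,  58.,  52.]))]
side 44.44194789234827
tester [(0.89, array([243., 308.]), array([ 0.314, -0.262,  0.   ])), (0.85, array([252., 194.]), array([0.345, 0.221, 0.   ])), (0.79, array([328., 245.]), array([ 0.536, -0.07 ,  0.   ]))]
guard_face [(0.79, array([226., 164.]), array([0.273, 0.307, 0.064])), (0.71, array([316., 222.]), array([ 0.509, -0.047,  0.064])), (0.59, array([211., 275.]), array([ 0.25 , -0.214,  0.064]))]
[(0.97, array([178., 250., 122., 101.])), (0.91, array([301., 205.,  59.,  56.])), (0.72, array([203., 152.,  88.,  65.]))]
```

View pics/scene0.png

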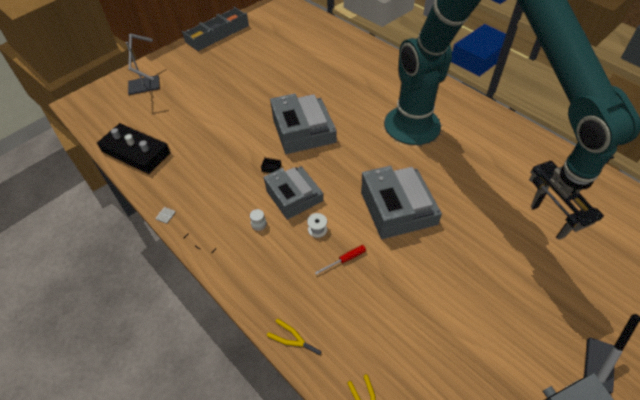

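View pics/side0.png

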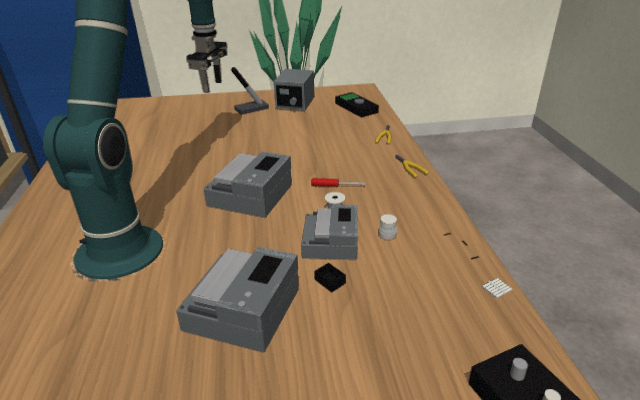

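Scene shows three tester-like boxes at (304,122), (400,200) and (293,190). The last, at side (330,232), is the smallest, and the spool, jar, case and screwdriver stand around it. I'll confirm its size in one enlarged crop.

```bash
cat > b.py <<'E'
from h import *
np.set_printoptions(precision=3,suppress=True)
cs=[]
for n,(x,y,w,h) in(("scene",(250,145,90,100)),("side",(290,180,90,100))):
    f=optics.grab_frame(n);c=f["img"][y:y+h,x:x+w];cs.append(cv2.resize(c,None,fx=4.4,fy=4.4,interpolation=cv2.INTER_CUBIC))
    for t,z in (("case",0),("spool",0),("flux_jar",0),("screwdriver",0),("key_left_top",.055)): print(n,t,[(round(d["p"],2),np.round(d["centre"]),atz(f,d["centre"],z)) for d in spot_point(t,f)[:3]])
cv2.imwrite("pics/crop1.png",np.hstack(cs))
E
python3 b.py
```

```text
scene case [(0.59, array([275., 169.]), array([ 0.51 , -0.195,  0.   ]))]
scene spool []
scene flux_jar [(0.69, array([260., 225.]), array([ 0.697, -0.044,  0.   ]))]
scene screwdriver [(0.51, array([340., 263.]), array([0.614, 0.227, 0.   ]))]
scene key_left_top []
side case []
side spool [(0.47, array([335., 209.]), array([0.583, 0.096, 0.   ]))]
side flux_jar [(0.88, array([385., 238.]), array([ 0.691, -0.065,  0.   ]))]
side screwdriver [(0.74, array([341., 185.]), array([0.623, 0.227, 0.   ])), (0.55, array([319., 222.]), array([0.528, 0.039, 0.   ]))]
side key_left_top []
```

View pics/crop1.png

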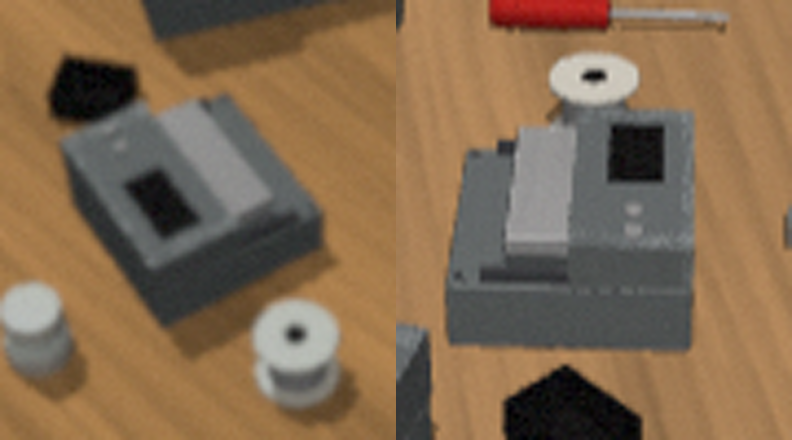

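```bash
cat > c.py <<'E'
from h import *
from scipy.optimize import least_squares
np.set_printoptions(precision=4,suppress=True)
A=.07
P={"scene":[(62,145,A,-A,.075),(155,265,A,A,.075),(235,222,0,A,.075),(145,103,0,-A,.075),(225,95,-A,-A,.045),(322,212,-A,A,.045),(165,325,A,A,0),(322,247,-A,A,0)],
"side":[(294,250,A,-A,.075),(296,112,A,A,.075),(172,243,0,-A,.075),(182,112,0,A,.075),(72,152,-A,A,.045),(52,290,-A,-A,.045),(52,343,-A,-A,0),(294,350,A,-A,0)]}
O={"scene":(250,145),"side":(290,180)}
F={n:optics.grab_frame(n) for n in P}
def world(p,L): 
    c,s=np.cos(p[2]),np.sin(p[2]);L=np.array(L)*p[3]
    return np.c_[p[0]+c*L[:,0]-s*L[:,1],p[1]+s*L[:,0]+c*L[:,1],L[:,2]]
def res(p,ns=("scene","side")):
    r=[]
    for n in ns:
        a=np.array(P[n]);r.append((proj(F[n],world(p,a[:,2:]))-(a[:,:2]/4.4+O[n])).ravel())
    return np.concatenate(r)
for ns in(("scene",),("side",),("scene","side")):
    r=least_squares(res,[.54,-.05,0,1],args=(ns,),loss="soft_l1");print(ns,r.x,np.degrees(r.x[2]),np.abs(res(r.x,ns)).max());print(res(r.x,ns).reshape(-1,2).round(1).tolist())
E
python3 c.py
```

```text
('scene',) [ 0.5419 -0.0542 -0.2031  0.9621] -11.636371183125068 0.7354181323997864
[[0.4, -0.5], [-0.1, 0.3], [0.7, 0.6], [-0.1, 0.4], [0.1, -0.3], [-0.4, -0.6], [-0.4, 0.4], [-0.2, -0.3]]
('side',) [ 0.5447 -0.0595 -0.2024  0.9747] -11.597539806041013 1.1274862960673033
[[0.3, -0.3], [-0.4, 0.3], [0.0, 0.7], [0.0, -0.2], [-0.0, -0.7], [-0.1, -1.1], [0.5, 0.6], [-0.4, 0.4]]
('scene', 'side') [ 0.5438 -0.0562 -0.1976  0.9664] -11.319251278901366 1.8179769804035004
[[-0.6, -0.5], [-0.9, 0.3], [-0.0, 0.5], [-1.1, 0.3], [-0.9, -0.5], [-1.2, -0.8], [-1.1, 0.5], [-0.9, -0.4], [-0.5, -1.1], [-1.3, -0.1], [-0.4, -0.0], [-0.6, -0.5], [-0.4, -1.0], [-0.2, -1.8], [0.4, -0.2], [-1.1, -0.7]]
```

Fit scale is 0.97, so this is the 140 mm tester: origin about (0.543, -0.057), yaw about -11.5°, front facing the robot. The other two boxes are clearly bigger. I'll turn the tool by -10°, set the fingers about 60 mm apart on centres, and fly to the front.

Emit:
arm_command(
  series=[0,0,0,-5,0,0,0,-5,-0.025,-0.042,0,0,-0.025,-0.042,0,0,-0.025,-0.042,0,0,-0.025,-0.042,0,0,-0.025,-0.042,0,0,-0.025,-0.042,0,0],
  hand=0.457,
)

```text
t: 2.1
tool_pos: [0.3356, 0.3261, 0.405]
orientation: [0.101, 0.995, 0.0, 0.0]
ft_force: [0.2, 0.1, -1.2]
width: 0.459
grip_force: 0.0
```

Emit:
arm_command(
  series=[-0.025,-0.042,0,0,-0.025,-0.042,0,0,-0.025,-0.042,0,0,-0.025,-0.042,0,0,-0.025,-0.042,0,0,-0.025,-0.042,0,0,-0.025,-0.042,0,0,-0.025,-0.042,0,0],
)

```text
t: 3.1
tool_pos: [0.4643, -0.043, 0.4051]
orientation: [0.1, 0.995, 0.0, 0.001]
ft_force: [0.4, -0.0, 0.7]
width: 0.455
grip_force: 0.0
```

Emit:
arm_command(
  series=[0,0,0.03,0,0,0,0.03,0,0,0,0,0],
)

```text
t: 3.48
tool_pos: [0.4632, -0.0415, 0.3433]
orientation: [0.101, 0.995, -0.0, -0.002]
ft_force: [0.4, -0.4, -0.8]
width: 0.457
grip_force: 0.0
```

```bash
cat > d.py <<'E'
from h import *
import sys
from scipy.spatial.transform import Rotation as R
np.set_printoptions(precision=4,suppress=True)
T=np.array([.543,-.057]);yaw=np.radians(-11.5)
s=arm.get_state();Rt=R.from_quat(s["orientation"]).as_matrix();p=np.array(s["tool_pos"])
tip=p+Rt[:,2]*.19
c,sn=np.cos(yaw),np.sin(yaw)
print("t",s["t"],"tip",tip,"tip in tester",np.array([[c,sn],[-sn,c]])@(tip[:2]-T),"tool y heading",np.degrees(np.arctan2(Rt[1,1],Rt[0,1])),"z",Rt[:,2],"w",s["width"],"F",np.array(s["ft_force"]))
if len(sys.argv)>1:
    ims=[]
    for n in ("wrist","side"):
        f=optics.grab_frame(n)
        for t,z in(("guard_face",.0635),("key_left_top",.055),("key_right_top",.055),("tester",0)):
            print(n,t,[(round(d["p"],2),np.round(d["centre"]),atz(f,d["centre"],z)) for d in spot_point(t,f)[:3]])
        im=f["img"].copy()
        if n=="side": im=cv2.resize(im[130:330,230:430],(400,400),interpolation=cv2.INTER_CUBIC)
        else: im=cv2.resize(im,(400,250))
        if n=="wrist":cv2.imwrite("pics/w_raw.png",f["img"]); im=cv2.copyMakeBorder(im,0,150,0,0,0)
        ims.append(im)
    cv2.imwrite(f"pics/{sys.argv[1]}.png",np.hstack(ims))
E
python3 d.py e1
```

```text
t 3.475 tip [ 0.4624 -0.0416  0.1533] tip in tester [-0.082 -0.001] tool y heading 78.44697013877803 z [-0.0041 -0.0005 -1.    ] w 0.4571386155249092 F [ 0.3875 -0.3923 -0.7681]
wrist guard_face [(0.81, array([323., 259.]), array([ 0.508 , -0.0469,  0.0635]))]
wrist key_left_top [(0.56, array([352., 263.]), array([ 0.5204, -0.0236,  0.055 ]))]
wrist key_right_top [(0.56, array([286., 265.]), array([ 0.5106, -0.0795,  0.055 ]))]
wrist tester [(0.98, array([49., 80.]), array([ 0.3124, -0.2646,  0.    ])), (0.75, array([320., 262.]), array([ 0.5396, -0.056 ,  0.    ])), (0.37, array([322., 258.]), array([ 0.5365, -0.0529,  0.    ]))]
side guard_face [(0.75, array([225., 167.]), array([0.2697, 0.289 , 0.0635])), (0.64, array([318., 221.]), array([ 0.5153, -0.0465,  0.0635])), (0.63, array([210., 274.]), array([ 0.2477, -0.2087,  0.0635]))]
side key_left_top []
side key_right_top []
side tester [(0.94, array([328., 245.]), array([ 0.5355, -0.0695,  0.    ])), (0.71, array([243., 310.]), array([ 0.3135, -0.2674,  0.    ])), (0.57, array([249., 196.]), array([0.3365, 0.2137, 0.    ]))]
```

View pics/e1.png

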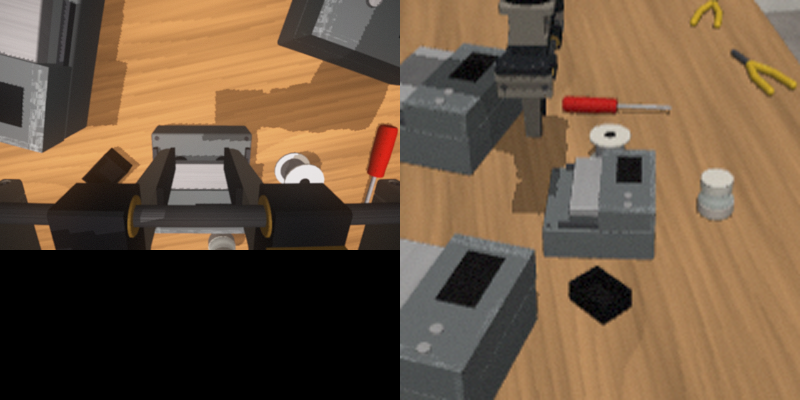

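The wrist view shows the deck's front edge at about (243,203)–(397,203) at full size, the guard between the fingers, and no obstacle. The side view shows the fingers standing in front of the tester. I'll overlay the model to check the pose.

```bash
cat > o.py <<'E'
from h import *
import sys
T=np.array([.543,-.057]);yaw=np.radians(-11.5);c,s=np.cos(yaw),np.sin(yaw)
def W(L): L=np.array(L,float);return np.c_[T[0]+c*L[:,0]-s*L[:,1],T[1]+s*L[:,0]+c*L[:,1],L[:,2]]
g=float(sys.argv[2])
f=optics.grab_frame("wrist")
im=f["img"].copy();x0,y0=200,170;k=3
crop=cv2.resize(im[y0:370,x0:460],None,fx=k,fy=k,interpolation=cv2.INTER_CUBIC)
for L,col in(([(-.07,-.07,.045),(-.07,.07,.045)],(0,0,255)),([(-.07,-.07,0),(-.07,.07,0)],(0,0,255)),([(-.048+g,-.057,.07),(-.048+g,.057,.07)],(0,255,0)),([(-.048+g,-.057,.057),(-.048+g,.057,.057)],(0,255,255)),([(0,-.07,.075),(0,.07,.075)],(255,0,255))):
    q=proj(f,W(L));print(q.round(1).tolist());q=((q-[x0,y0])*k).astype(int);cv2.line(crop,q[0].tolist(),q[1].tolist(),col,1)
if g>.03:
    for y in(-.03,.03):
        a=np.linspace(0,6.28,40);q=((proj(f,W(np.c_[-.026+.011*np.cos(a),y+.011*np.sin(a),a*0+.055]))-[x0,y0])*k).astype(int);cv2.polylines(crop,[q.reshape(-1,1,2)],True,(0,255,0))
cv2.imwrite(f"pics/{sys.argv[1]}.png",crop)
E
python3 o.py o1 0
```

```text
[[237.2, 210.7], [400.0, 210.5]]
[[247.7, 197.0], [389.6, 196.8]]
[[248.0, 246.0], [389.2, 245.8]]
[[251.1, 239.9], [386.2, 239.7]]
[[234.9, 301.5], [402.5, 301.2]]
```

View pics/o1.png

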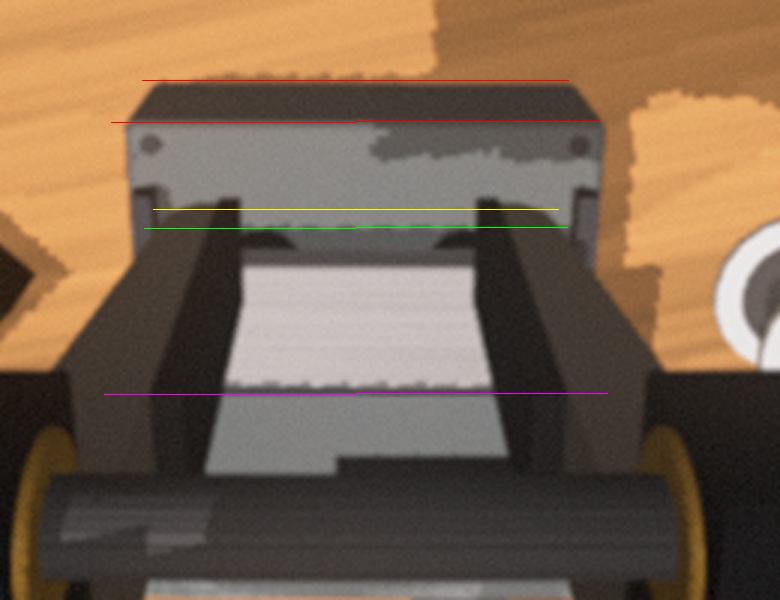

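The overlay agrees on the deck front to about 1 mm. The tester sits about 2 mm further to +y. The guard face is already about 10 mm in (row 259, predicted 246), with the key fronts showing at crop (270,240) and (455,240). I'll shift +y 2 mm, descend to tip z 60 mm and push.

Emit:
arm_command(
  series=[0,0.002,0.03,0,0,0,0.03,0,0,0,0.02,0,0,0,0.0135,0,0,0,0,0,0,0,0,0],
)

```text
t: 4.78
tool_pos: [0.4647, -0.0396, 0.2518]
orientation: [0.101, 0.995, 0.0, 0.001]
ft_force: [-0.5, 0.4, -0.2]
width: 0.458
grip_force: 0.0
```

```bash
python3 d.py
```

```text
t 4.775 tip [ 0.4649 -0.0396  0.0618] tip in tester [-0.08    0.0015] tool y heading 78.45251963817192 z [ 0.0012  0.0001 -1.    ] w 0.45845353483570506 F [-0.4555  0.399  -0.1945]
```

Emit:
arm_command(
  series=[-0.01,0,0.0015,0,-0.01,0,0,0,-0.01,0,0,0,-0.01,0,0,0,-0.008,0,0,0,-0.006,0,0,0,-0.004,0,0,0,-0.003,0,0,0],
)

```text
t: 5.78
tool_pos: [0.5241, -0.0518, 0.2496]
orientation: [0.101, 0.995, -0.0, -0.0]
ft_force: [-1.4, 0.4, 1.0]
width: 0.457
grip_force: 1.0
```

Emit:
arm_command(
  series=[-0.002,0,0,0,-0.002,0,0,0,0,0,0,0],
)

```text
t: 6.15
tool_pos: [0.5281, -0.0526, 0.2497]
orientation: [0.101, 0.995, -0.0, 0.0]
ft_force: [-1.2, 0.3, -0.7]
width: 0.458
grip_force: 0.6
```

```bash
python3 d.py
```

```text
t 6.15 tip [ 0.5282 -0.0527  0.0597] tip in tester [-0.0154  0.0013] tool y heading 78.46311199795348 z [ 0.0003 -0.0002 -1.    ] w 0.4577178348575951 F [-1.2296  0.2526 -0.6579]
```

Emit:
arm_command(
  series=[-0.002,0,0,0,-0.002,0,0,0,0,0,0,0],
)

```text
t: 6.52
tool_pos: [0.5316, -0.0533, 0.2496]
orientation: [0.101, 0.995, 0.0, -0.001]
ft_force: [-3.7, -0.6, 1.5]
width: 0.461
grip_force: 2.0
```

Emit:
arm_command(
  series=[-0.002,0,0,0,0,0,0,0],
)

```text
t: 6.78
tool_pos: [0.5325, -0.0535, 0.2495]
orientation: [0.1, 0.995, 0.0, -0.003]
ft_force: [-9.2, 0.7, 6.2]
width: 0.459
grip_force: 4.4
```

The guard stopped hard: 9 N, with the finger centre at about tester x -11.5, which fits a face at -2 and a 10 mm half pad. Next I'll back off to the key line (14 mm plus 2 mm of compliance), rise, and look at the keys.

Emit:
arm_command(
  series=[0.005,0,0,0,0.005,0,0,0,0.006,0,0,0,0,0,0,0],
)

```text
t: 7.28
tool_pos: [0.518, -0.0504, 0.2498]
orientation: [0.1, 0.995, 0.0, 0.0]
ft_force: [1.1, -0.3, 0.5]
width: 0.457
grip_force: 0.0
```

```bash
python3 d.py; python3 o.py o2 0.046
```

```text
t 7.275 tip [ 0.5181 -0.0504  0.0598] tip in tester [-0.0257  0.0015] tool y heading 78.47630793555766 z [ 0.0004  0.0001 -1.    ] w 0.4568223491833074 F [ 1.1417 -0.3363  0.5425]
[[187.3, 168.2], [442.3, 167.8]]
[[211.9, 156.1], [419.2, 155.8]]
[[208.2, 302.4], [421.6, 302.2]]
[[215.2, 289.8], [415.1, 289.6]]
[[181.0, 310.9], [448.6, 310.6]]
```

View pics/o2.png

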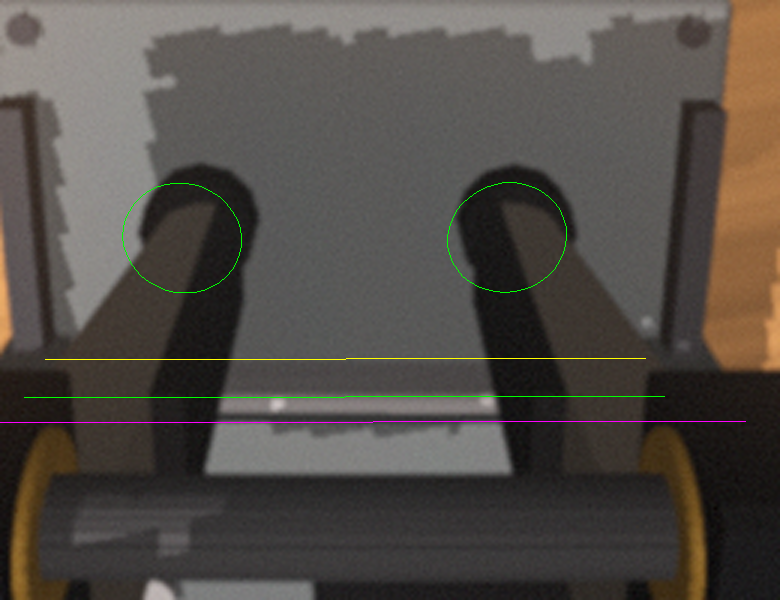

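The guard is home (its face at crop row ~400) and both keys are in view, centred at crop (200,223) and (516,223). That is symmetric about the fingers, and about 2 mm nearer the front than modelled. I'll shift back 2 mm and press.

Emit:
arm_command(
  series=[0.002,0,0,0,0,0,0.003,0,0,0,0.003,0,0,0,0.003,0,0,0,0.002,0,0,0,0,0],
)

```text
t: 8.07
tool_pos: [0.5164, -0.0502, 0.2395]
orientation: [0.101, 0.995, 0.0, 0.0]
ft_force: [-3.0, 0.4, 12.1]
width: 0.458
grip_force: 5.8
```

```bash
python3 d.py
```

```text
t 8.075 tip [ 0.5165 -0.0501  0.0495] tip in tester [-0.0274  0.0015] tool y heading 78.45890235980318 z [ 0.0001  0.0006 -1.    ] w 0.45780823675090027 F [-2.9915  0.4356 12.0847]
```

Force is 12 N, above the 8 N needed for both keys, with the tip at 49.5 mm. I'll go 1.5 mm deeper for certainty and hold.

Emit:
arm_command(
  series=[0,0,0.0015,0,0,0,0,0,0,0,0,0,0,0,0,0,0,0,0,0,0,0,0,0,0,0,0,0,0,0,0,0],
)

```text
t: 9.07
tool_pos: [0.5165, -0.0504, 0.2393]
orientation: [0.101, 0.995, 0.001, 0.0]
ft_force: [-7.2, 1.3, 25.0]
width: 0.456
grip_force: 12.4
```

```bash
python3 d.py; python3 o.py o3 0.046
```

```text
t 9.075 tip [ 0.5165 -0.0501  0.0493] tip in tester [-0.0273  0.0015] tool y heading 78.45571900847587 z [ 0.0003  0.0013 -1.    ] w 0.45574032244870294 F [-7.2436  1.2554 25.0067]
[[180.3, 174.9], [449.1, 174.4]]
[[207.2, 161.0], [423.6, 160.6]]
[[202.3, 316.8], [427.4, 316.3]]
[[210.0, 302.5], [420.2, 302.1]]
[[173.5, 326.0], [456.0, 325.5]]
```

View pics/o3.png

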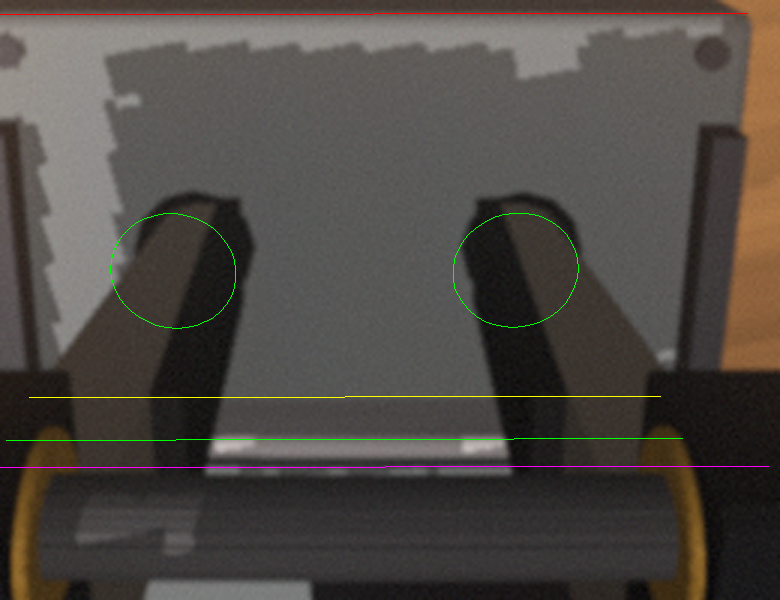

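Both fingertips sit on the caps (crop ~(195,225) and (520,225)). The tip is held at 49 mm against a hard stop at 25 N, so both keys are fully down. I'll keep holding, then release straight up.

Emit:
arm_command(
  series=[0,0,0,0,0,0,0,0,0,0,0,0,0,0,0,0,0,0,0,0,0,0,0,0,0,0,0,0,0,0,0,0],
)

```text
t: 10.12
tool_pos: [0.5165, -0.0504, 0.2393]
orientation: [0.101, 0.995, 0.001, 0.0]
ft_force: [-8.0, 1.3, 24.5]
width: 0.455
grip_force: 12.4
```

Emit:
arm_command(
  series=[0,0,0,0,0,0,0,0,0,0,0,0,0,0,0,0,0,0,0,0,0,0,0,0,0,0,0,0,0,0,0,0],
)

```text
t: 11.12
tool_pos: [0.5165, -0.0504, 0.2393]
orientation: [0.101, 0.995, 0.001, 0.0]
ft_force: [-6.8, 1.3, 24.7]
width: 0.456
grip_force: 12.4
```

Emit:
arm_command(
  series=[0,0,-0.003,0,0,0,-0.005,0,0,0,-0.01,0,0,0,-0.03,0,0,0,-0.04,0,0.04,0,-0.02,0,0.04,0,0,0,0,0,0,0],
)

```text
t: 12.12
tool_pos: [0.4357, -0.0338, 0.3454]
orientation: [0.1, 0.995, 0.001, -0.001]
ft_force: [0.4, -0.3, 1.3]
width: 0.46
grip_force: 0.0
```

```bash
python3 d.py; python3 o.py o4 0.046
```

```text
t 12.125 tip [ 0.4355 -0.0335  0.1554] tip in tester [-0.11    0.0016] tool y heading 78.50802135546006 z [-0.001   0.0013 -1.    ] w 0.46010319776852204 F [ 0.3895 -0.2949  1.2974]
[[237.2, 242.9], [395.4, 242.7]]
[[247.4, 225.6], [385.8, 225.4]]
[[251.0, 326.2], [381.6, 326.1]]
[[253.7, 317.4], [379.1, 317.2]]
[[235.0, 331.7], [397.6, 331.5]]
```

View pics/o4.png

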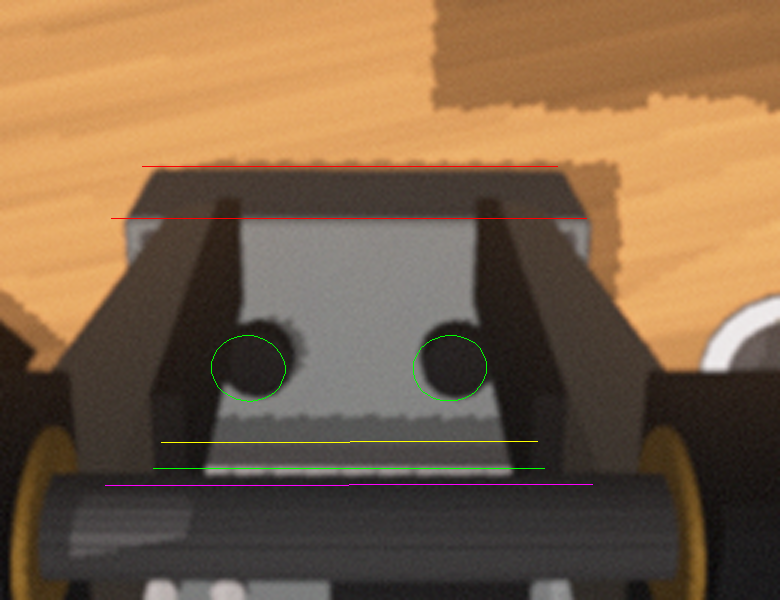

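The keys are released at crop (258,358) and (455,358), and the guard is still home under the hood (face at row ~450). The robot is clear of everything, so I'm handing in.

```bash
python3 -c "
from plant import arm
print(arm.close_job())"
```

```text
the job is handed in; nothing more can be done
None
```

The job is handed in at about 12 s: the guard was pushed home and left open, both keys were held down together for about 3 s and released, and nothing beside the tester was touched; no verdict came back.

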